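# Click the vacuum valve over and start the pump

### The job

With your fingertips only, turn the knurled brass dial on the blue valve station by one click, so that it rests in the detent where its white pointer line points at the yellow marker; never let it swing to the red marker. Then push the green start button fully in and let it spring back, with the dial left at yellow and the red stop button not pressed. Nothing is to be picked up: leave all the loose things on the bench where they stand.

Things in the scene. Friction and masses are not known exactly. Their poses are not given: they have to be found in the camera images.
- station: Blue painted steel valve station fixed to the bench, 170 x 170 mm, top face 60 mm above the bench; origin at the centre of its underside, z up. The dial stands in the middle of its top, axis vertical. White ticks on the top mark the five detents of the dial, at 0, 40 and 80 degrees either side of the station's +x axis.
- dial_center (a point): Centre of the dial's top face, on its vertical axis, 94 mm above the bench. The dial is a 34 mm high brass disc, 97 mm across over 36 knurl ribs (4 mm wide, 2.5 mm proud, on its side), too wide to pinch, with a flat black top face 86 mm across. It can be turned by laying a fingertip on the top face with some 8 to 18 N and sweeping round the axis, or by pushing sideways along the knurled rim.
- dial_aim (a point): Point on the dial's white pointer line, prolonged to 66 mm from the axis, so that it hangs 31 mm above a marker's top when the pointer is at that marker; turns with the dial. Starts in the middle detent, on the station's +x side.
- dial (a joint): Dial angle in rad, growing counter-clockwise seen from above; 0 in the middle detent where it starts. Detents every 0.698 rad (40 degrees), stops at +-1.65. The detent resists with at most about 0.08 to 0.13 N m, greatest about 10 degrees out, changes sign half way (20 degrees), and then draws the dial into the next detent; if let go earlier it springs back. Bearing friction is about 0.015 N m.
- marker_yellow: Yellow disc, 20 mm across and 3 mm thick, fixed on the station's top 66 mm from the dial axis, at the detent next to the middle one on one side or the other (40 degrees clockwise or counter-clockwise, varies); origin at the centre of its underside.
- marker_red: Red disc, same size, at the detent next to the middle one on the other side.
- switchbox: Grey switch box fixed to the bench, 75 mm (x) by 150 mm (y) and 50 mm high; origin at the centre of its underside. Two round push buttons on top: green start at y = +42 mm, red stop at y = -42 mm.
- start_top (a point): Centre of the top of the green start button, 32 mm across; moves down with it. Pushed straight down.
- start (a joint): Travel of the green start button in m: 0 out, 0.006 fully in (about 5 N); springs back.
- stop (a joint): Travel of the red stop button in m: 0 out, 0.006 fully in; the red one beside the green, on the same box.
- fitting: Loose brass pipe fitting, 34 mm across, 48 mm tall, standing; origin at the centre of its underside. Leave alone.
- flange: Loose aluminium ring lying flat, 52 mm across, 12 mm high; origin under its centre. Leave alone.
- wrench: Loose steel wrench lying flat, 170 mm long along its x axis. Leave alone.
- canister: Loose blue filter can, 68 mm across, 130 mm tall, standing; origin under its centre. Leave alone.
- filter_jar: Loose clear filter jar with a black cap, 48 mm across, 85 mm tall, standing. Leave alone.
- screwdriver: Loose screwdriver lying flat, 180 mm long along its x axis. Leave alone.
- carton: Loose cardboard carton, 90 x 120 x 50 mm. Leave alone.

How it is judged:
By the outcome, as a careful person would: the job done as asked, in the order asked, and still so for the second after the job is handed in, with the robot touching nothing.
It also fails if it takes over 40 s, if anything falls off the work surface, if the arm or the gripper's body presses on something with over 40 N, if the wrist force passes 120 N, or if a joint passes its speed limit or range.

### The arm

A 6-joint arm with a two-finger parallel gripper is mounted at the origin on the work surface. World frame = base frame: x ahead of the robot, y to its left, z up, the work surface at z = 0. Lengths are in m, angles in rad, forces in N, time in s.
With the tool pointing down it reaches from about 0.4 to 0.825 m from the base axis. Payload 7 kg.
Tool frame: the origin (TCP) lies midway between the tips of the shut fingers; the grasp point (between the pads) lies 19 mm behind it; z points along the fingers, x is the direction in which the jaws open and shut, and the axes are right-handed (so a half turn about z gives the same grasp; the last joint's range is limited). The gripper opens to 88 mm and grips with 3 to 60 N. Pads are 19 mm wide; open, the fingers measure 130 mm over their backs; the gripper's body (78 mm by 193 mm) begins 47 mm behind the grasp point.
Start: joints at [-0.896, 0.359, 0.012, 0, -1.224, -0.288], TCP at [0.255, -0.625, 0.227] pointing down, gripper open.
Joint ranges: [-3.07, 3.07], [-1.43, 2.12], [-1.02, 1.25], [-3.03, 1.67], [-3.05, -0], [-3.03, 3.03]. Speed limits (rad/s): [2.39, 2.39, 3.01, 3.14, 3.14, 3.14].

### API

Orientations are given as [roll, pitch, yaw] about the fixed x, y, z axes, in that order (R = Rz(yaw) Ry(pitch) Rx(roll)).
In Python, from cell import monitor, optics, order, spotter gives the robot as it stands.
- The arm moves only by the tool jog_arm, never from a script. Its argument "moves" is a list of rows, each a list of 7 numbers: the turn, a rotation vector about the tool's x, y, z in rad, then the shift along the tool's x, y, z in m, then the closure in counts, from 0 (fully open) to 255 (shut). A call has exactly 8 rows; each row shifts and turns the pose as measured when the row begins, along the tool's axes as they then stand; what a row does not reach is not made up. A row lasts 1/10 s, in which the tool goes at most 50 mm and 8.59 degrees, less where a joint would pass 70% of its speed; a pose out of reach is approached as far as the arm can. A call is refused whole if a number of a shift passes 0.05 or a number of a turn 0.15, either way. A call with a gripper value outside its range is refused whole. The fingers move at their own pace and stop on an object; "newtons" is the grip in N (left out, the last holds). Time passes only in rows, so rows that do not move let the fingers close, or fill a call up. It gives the time, the measured TCP pose, the force and the opening at its end, in the units of the state.
- monitor.state(): the state, without advancing time (a new reading comes with each control period).
- optics.camera(name): name is "scene" or "top"; returns the picture (480x640x3 uint8, red, green, blue); there is no depth.
- optics.camera_params(name): a dict with "camera_matrix" (3x3 intrinsics, pixels), "k1" (the pictures are not rectified: a ray, as slopes to the right and down, at radius r is drawn at 1 + k1 r^2 times it, then the intrinsics apply), "T" (4x4, takes a point from camera to world coordinates). Camera axes: x right, y down, z forward; pixel columns grow to the right and rows downward; lengths in m; the calibration is good to about 2 mm. A picture is of the moment at which its call begins. camera_params takes no time and is no camera call.
- order.sign_off(): hands the job in, once; it reports no verdict.
Trained networks look in the newest picture that a camera, given by its name, has taken for a name from the list of things; names that differ only in an ending like _2 or _b are one class to them, and where a whole thing is asked for, a point or a joint stands for the part that bears it (a point fixed in the world has none). Each returns a list of dicts, best first, with "conf" (0 to 1); they miss things now and then, are a little off and sometimes report something else, mostly with a low value. They report only what shows in the picture. A call takes as long as a camera call.
- spotter.spot_in(thing, camera): "bbox" ([centre column, centre row, width, height] in pixels, round what is visible of it).
The state is a dict: "time": time; "joints": joint angles; "dq": joint speeds; "joint_torque": joint torques, N m; "tool_pos": TCP position; "tool_rot": TCP orientation; "ft_force": force on the tool from outside, world axes, zero at the start; "torque": the same for the moment, N m; "gripper_width": finger opening in m.
Only numpy, scipy, OpenCV 4.12 (cv2) and the standard library are available. Lean on these libraries where they do the work, as an engineer would, in place of code of your own. Each camera call takes 0.05 s, during which the arm holds its last target.

## Working session

There is one attempt and no reset: what is moved stays moved. The work goes in short steps, Python scripts to look and compute and a tool call to move; the robot and the scene stay as the last step left them, time stands still between calls to the robot, and variables do not carry over. Pictures are saved under pics/ and viewed, and the job is handed in when it is done.

Besides the shell and the picture viewer there is one more tool, called by a JSON object that holds its "api" and its "payload", one argument or row to a line. jog_arm: Moves the arm, as the interface text tells. Its arguments: {"type":"object","properties":{"moves":{"type":"array","items":{"type":"array","items":{"type":"number"}}},"newtons":{"type":"number"}},"required":["moves"]}

```bash
mkdir -p pics; ls; python3 - <<'E'
from cell import monitor, optics, order, spotter
import cv2,json
print(monitor.state())
for c in ("scene","top"):
    im=optics.camera(c); cv2.imwrite(f"pics/{c}0.png",im[:,:,::-1])
    print(c,optics.camera_params(c))
    for t in ("station","dial_center","dial_aim","marker_yellow","marker_red","switchbox","start_top"):
        r=spotter.spot_in(t,c); print(t,[( [round(x,1) for x in d["bbox"]],round(d["conf"],2)) for d in r[:2]])
E
```

```text
pics
{'time': 0.0, 'joints': array([-8.95887734e-01,  3.59382814e-01,  1.10974333e-02, -3.37325479e-04,
       -1.22408238e+00, -2.88089450e-01]), 'dq': array([-0.00018385,  0.00068475,  0.00126653,  0.00026246, -0.00059568,
       -0.00049376]), 'joint_torque': array([ 6.00043259e-04, -5.82719064e+01,  2.93059140e+01,  6.99768886e+00,
        6.81325051e-03, -1.37835950e-04]), 'tool_pos': array([ 0.25443655, -0.62470992,  0.22564441]), 'tool_rot': array([-3.14145018e+00, -1.59677559e-03,  1.95750048e+00]), 'ft_force': array([-0.75301617,  0.26983524,  0.5785508 ]), 'torque': array([-0.05382627,  0.01893425, -0.02787093]), 'gripper_width': 0.08738406204363007}
scene {'camera_matrix': array([[509.57409081,   0.        , 323.30616649],
       [  0.        , 509.57409081, 239.90127173],
       [  0.        ,   0.        ,   1.        ]]), 'k1': -0.12989967585163306, 'T': array([[-0.11700458,  0.84127081, -0.52780049,  1.24163326],
       [ 0.99308702,  0.09408636, -0.07018489,  0.09791228],
       [-0.00938567, -0.53236377, -0.84646366,  1.10764115],
       [ 0.        ,  0.        ,  0
[... 518 characters left out ...]
  , 319.68276605],
       [  0.        , 588.74262745, 239.34411115],
       [  0.        ,   0.        ,   1.        ]]), 'k1': 0.003272738494515794, 'T': array([[ 0.01610452, -0.99624182,  0.0851051 ,  0.46467925],
       [-0.99981049, -0.01511401,  0.01227015, -0.01405018],
       [-0.01093776, -0.08528657, -0.99629642,  1.79964963],
       [ 0.        ,  0.        ,  0.        ,  1.        ]])}
station [([271.8, 193.8, 25.0, 27.8], 0.69), ([402.7, 255.3, 74.2, 78.7], 0.67)]
dial_center [([405.4, 257.1, 33.7, 33.4], 0.65)]
dial_aim [([406.2, 257.6, 34.3, 31.7], 0.72)]
marker_yellow []
marker_red []
switchbox [([243.6, 278.8, 52.9, 35.3], 0.93)]
start_top [([230.6, 280.0, 9.3, 9.7], 0.58)]
```

```bash
python3 - <<'E'
import cv2
a=cv2.imread("pics/scene0.png");b=cv2.imread("pics/top0.png")
cv2.imwrite("pics/s1.png",cv2.resize(a[170:310,160:340],None,fx=4.4,fy=4.2,interpolation=cv2.INTER_CUBIC))
cv2.imwrite("pics/t1.png",cv2.resize(b[200:320,350:470],None,fx=5,fy=5,interpolation=cv2.INTER_CUBIC))
E
```

```text
(no output)
```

View pics/scene0.png

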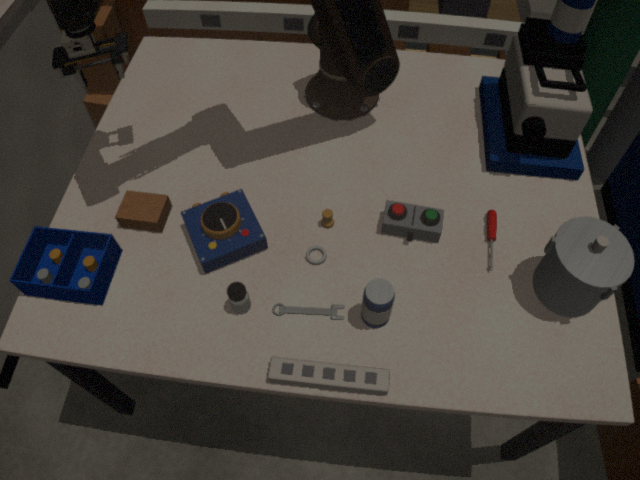

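View pics/top0.png

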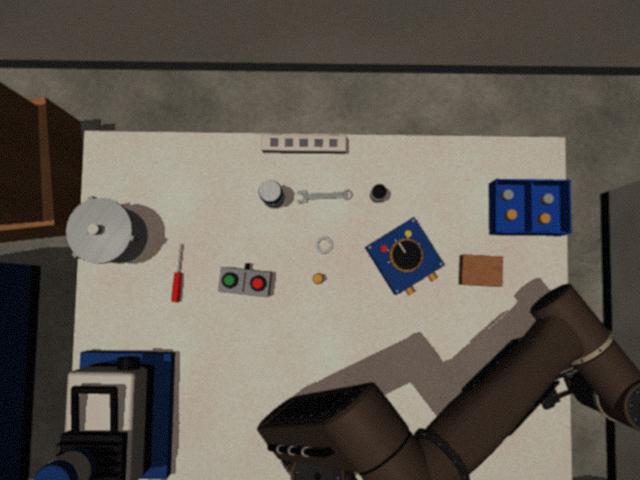

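```bash
ls pics
```

```text
s1.png
scene0.png
t1.png
top0.png
```

View pics/s1.png

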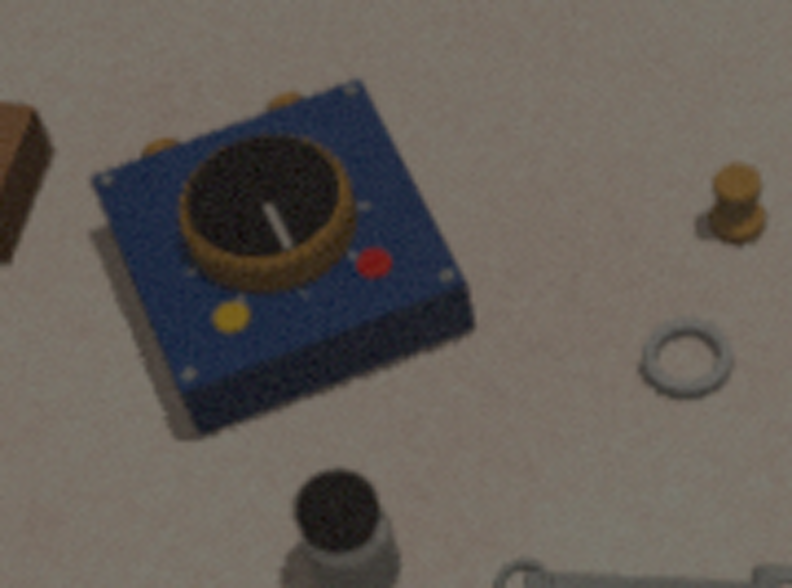

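View pics/t1.png

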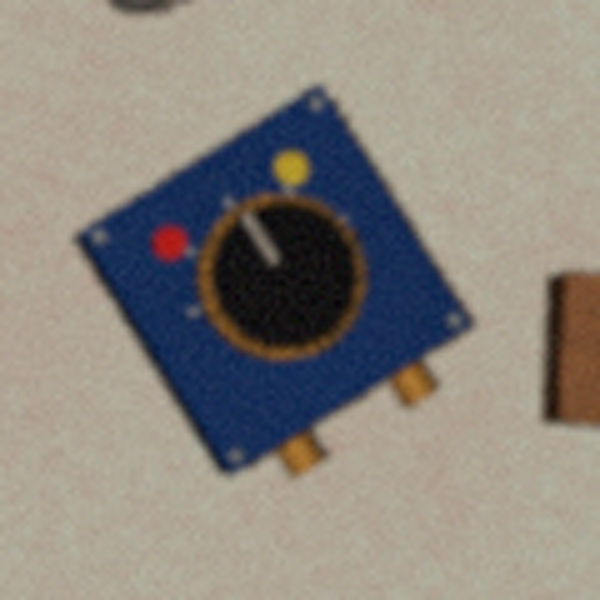

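The top view shows the dial at about (406,255). Its pointer runs up-left, with yellow at about (408,233) on the clockwise side and red at about (384,249) on the counter-clockwise side. Green is at about (230,280) and red stop at about (258,283). Next I'll triangulate these points.

```bash
cat > h.py <<'E'
import numpy as np,cv2
from cell import optics
def ray(c,uv):
    P=optics.camera_params(c);K=P["camera_matrix"]
    x,y=[(uv[0]-K[0,2])/K[0,0],(uv[1]-K[1,2])/K[1,1]]
    rd=np.hypot(x,y);r=rd
    for _ in range(20): r=rd/(1+P["k1"]*r*r)
    s=r/rd if rd>0 else 1
    d=P["T"][:3,:3]@np.array([x*s,y*s,1]);return P["T"][:3,3],d/np.linalg.norm(d)
def plane(c,uv,z):
    o,d=ray(c,uv);return o+d*(z-o[2])/d[2]
def tri(us,ut):
    A=[];b=[]
    for c,u in(("scene",us),("top",ut)):
        o,d=ray(c,u);M=np.eye(3)-np.outer(d,d);A.append(M);b.append(M@o)
    A=np.vstack(A);b=np.hstack(b);p=np.linalg.lstsq(A,b,rcond=None)[0]
    return p,np.linalg.norm(A@p-b)
def cen(m,box):
    x0,y0,x1,y1=box;mm=np.zeros_like(m);mm[y0:y1,x0:x1]=m[y0:y1,x0:x1]
    n,l,s,c=cv2.connectedComponentsWithStats(mm.astype(np.uint8));i=1+np.argmax(s[1:,4]);return c[i],s[i]
E
python3 - <<'E'
from h import *
s=cv2.imread("pics/scene0.png").astype(int);t=cv2.imread("pics/top0.png").astype(int)
def yel(i):return (i[...,2]>110)&(i[...,1]>90)&(i[...,0]<75)
def red(i):return (i[...,2]>100)&(i[...,1]<60)&(i[...,0]<60)
def grn(i):return (i[...,1]>i[...,2]*1.4+8)&(i[...,1]>i[...,0]*1.25+5)
def blk(i):return (i.max(2)<48)
R={}
for n,f,bs,bt in (("yel",yel,(200,233,222,252),(398,226,418,240)),("red",red,(235,225,255,240),(374,240,392,256)),("grn",grn,(418,202,444,228),(216,268,242,292)),("stop",red,(385,200,410,222),(246,272,270,294)),("blk",blk,(200,198,242,232),(390,238,424,274))):
    a,sa=cen(f(s),bs);b,sb=cen(f(t),bt);p,e=tri(a,b);R[n]=p
    print(n,a.round(1),sa,b.round(1),sb,p.round(4),"res",round(e,4))
for n,z in(("yel",.063),("red",.063),("blk",.094)):
    pass
d=R["blk"][:2]
for n in("yel","red"):
    v=R[n][:2]-d;print(n,np.linalg.norm(v),np.degrees(np.arctan2(v[1],v[0])))
E
```

```text
yel [212.2 245. ] [210 243   6   5  24] [407.9 233.1] [405 230   7   7  35] [ 0.6356 -0.2538  0.0644] res 0.001
red [244.7 232.1] [242 230   7   5  28] [383.4 248.1] [381 245   6   7  33] [ 0.59   -0.182   0.0646] res 0.0013
grn [431.1 213.8] [426 209  12  11  91] [228.8 279.8] [223 274  12  12 108] [0.4892 0.2711 0.0714] res 0.0014
stop [397.8 208. ] [393 204  11   9  78] [257.2 283. ] [252 278  11  11  93] [0.4812 0.1875 0.0716] res 0.0013
blk [219.  215.7] [203 202  34  29 728] [406.8 255.2] [393 241  28  28 569] [ 0.5684 -0.2468  0.094 ] res 0.0009
yel 0.06750829275355184 -5.9310304130511975
red 0.06834295147723414 71.60174329234471
```

```bash
cat >> h.py <<'E'
from scipy.spatial.transform import Rotation as Ro
def delta(target):
    from cell import monitor
    s=monitor.state();R=Ro.from_euler("xyz",s["tool_rot"])
    d=R.inv().apply(np.array(target)-s["tool_pos"])
    dn=R.inv().apply([0,0,-1.]);a=np.cross([0,0,1.],dn)
    print("t",round(s["time"],2),"pos",s["tool_pos"].round(4),"rot",s["tool_rot"].round(4),"d_tool",d.round(4),"tilt",a.round(4),"F",s["ft_force"].round(2),"w",round(s["gripper_width"],4),"q",s["joints"].round(2))
E
python3 -c "
from h import *
delta([.5684,-.2468,.14])"
```

```text
t 0.8 pos [ 0.2546 -0.6251  0.2266] rot [-3.1416  0.      1.9576] d_tool [0.232  0.4333 0.0866] tilt [-0.  0.  0.] F [-0.35 -0.69  0.28] w 0.0876 q [-0.9   0.36  0.01  0.   -1.22 -0.29]
```

{"api": "jog_arm", "payload": {
  "moves": [
    [0,0,0,0.019,0.036,0,139],
    [0,0,0,0.019,0.036,0,139],
    [0,0,0,0.019,0.036,0,139],
    [0,0,0,0.019,0.036,0,139],
    [0,0,0,0.019,0.036,0,139],
    [0,0,0,0.019,0.036,0,139],
    [0,0,0,0.019,0.036,0,139],
    [0,0,0,0.019,0.036,0,139]
  ],
  "newtons": 20
}}

```text
time: 1.6
tool_pos: [0.4681, -0.3712, 0.2262]
tool_rot: [-3.142, 0.001, 1.949]
ft_force: [0.9, 0.2, 0.1]
gripper_width: 0.04
```

```bash
python3 -c "
from h import *
delta([.5684,-.2468,.14])"
```

```text
t 1.6 pos [ 0.4681 -0.3712  0.2262] rot [-3.1415e+00  1.0000e-03  1.9492e+00] d_tool [0.0786 0.1392 0.0861] tilt [-0.     0.001  0.   ] F [0.91 0.22 0.1 ] w 0.04 q [-0.34  0.23 -0.17  0.   -1.17 -0.85]
```

{"api": "jog_arm", "payload": {
  "moves": [
    [0,0,0,0.018,0.032,0,139],
    [0,0,0,0.018,0.032,0.01,139],
    [0,0,0,0.018,0.032,0.02,139],
    [0,0,0,0.012,0.022,0.02,139],
    [0,0,0,0.006,0.01,0.02,139],
    [0,0,0,0,0,0.01,139],
    [0,0,0,0,0,0,139],
    [0,0,0,0,0,0,139]
  ]
}}

```text
time: 2.4
tool_pos: [0.5685, -0.248, 0.1464]
tool_rot: [3.137, 0.005, 1.956]
ft_force: [0.4, -1.0, 0.4]
gripper_width: 0.04
```

```bash
python3 -c "
from h import *
delta([.5684,-.2468,.094])
im=optics.camera('scene');cv2.imwrite('pics/s2.png',cv2.resize(im[150:310,140:340,::-1],None,fx=4,fy=3.75,interpolation=cv2.INTER_CUBIC))"
```

```text
t 2.4 pos [ 0.5685 -0.248   0.1464] rot [3.1372 0.005  1.9564] d_tool [0.0014 0.0002 0.0524] tilt [ 0.0044  0.005  -0.    ] F [ 0.4  -1.03  0.39] w 0.04 q [-0.1   0.33 -0.23  0.   -1.01 -1.09]
```

View pics/s2.png

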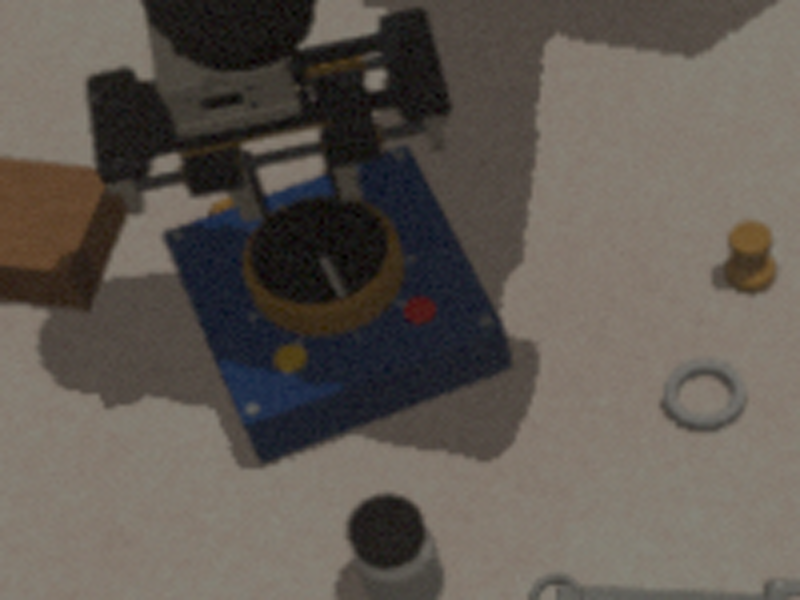

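The two fingertips are above the dial, at about (250,210) and (345,185) in the crop. The dial's pointer still sits in the middle detent. I'll descend now.

{"api": "jog_arm", "payload": {
  "moves": [
    [0.004,0.005,0,0.001,0,0.015,139],
    [0,0,0,0,0,0.015,139],
    [0,0,0,0,0,0.01,139],
    [0,0,0,0,0,0.005,139],
    [0,0,0,0,0,0,139],
    [0,0,0,0,0,0,139],
    [0,0,0,0,0,0,139],
    [0,0,0,0,0,0,139]
  ]
}}

```text
time: 3.25
tool_pos: [0.5688, -0.2507, 0.1031]
tool_rot: [3.136, 0.003, 1.952]
ft_force: [-0.7, 0.5, -0.0]
gripper_width: 0.0399
```

```bash
python3 -c "
from h import *
delta([.5684,-.2468,.094])"
```

```text
t 3.25 pos [ 0.5688 -0.2507  0.1031] rot [3.1357 0.0033 1.9521] d_tool [0.0038 0.001  0.0091] tilt [ 0.0059  0.0033 -0.    ] F [-0.66  0.48 -0.03] w 0.0399 q [-0.1   0.37 -0.27  0.   -0.92 -1.09]
```

{"api": "jog_arm", "payload": {
  "moves": [
    [0.006,0.003,0,0.004,0.001,0.003,139],
    [0.003,0,0,0.001,0,0.003,139],
    [0,0,0,0,0,0.001,139],
    [0,0,0,0,0,0.001,139],
    [0,0,0,0,0,0.001,139],
    [0,0,0,0,0,0.001,139],
    [0,0,0,0,0,0,139],
    [0,0,0,0,0,0,139]
  ]
}}

```text
time: 4.05
tool_pos: [0.5687, -0.245, 0.0948]
tool_rot: [-3.14, 0.002, 1.953]
ft_force: [0.0, -0.1, 0.2]
gripper_width: 0.0401
```

```bash
python3 -c "
from h import *
delta([.5684,-.2468,.094])"
```

```text
t 4.05 pos [ 0.5687 -0.245   0.0948] rot [-3.1396e+00  1.6000e-03  1.9534e+00] d_tool [-0.0015 -0.001   0.0008] tilt [-0.002   0.0016  0.    ] F [ 0.02 -0.12  0.25] w 0.0401 q [-0.09  0.38 -0.28  0.   -0.91 -1.1 ]
```

{"api": "jog_arm", "payload": {
  "moves": [
    [-0.002,0.001,0,-0.001,-0.001,0.001,139],
    [0,0,0,0,0,0.001,139],
    [0,0,0,0,0,0.001,139],
    [0,0,0,0,0,0.001,139],
    [0,0,0,0,0,0.001,139],
    [0,0,0,0,0,0.001,139],
    [0,0,0,0,0,0.001,139],
    [0,0,0,0,0,0.001,139]
  ]
}}

```text
time: 4.85
tool_pos: [0.5687, -0.2458, 0.0943]
tool_rot: [3.138, 0.002, 1.955]
ft_force: [-1.9, 3.1, 9.3]
gripper_width: 0.0398
```

```bash
python3 -c "
from h import *
delta([.5684,-.2468,.094])"
```

```text
t 4.85 pos [ 0.5687 -0.2458  0.0943] rot [3.1375e+00 2.2000e-03 1.9554e+00] d_tool [-0.0008 -0.0007  0.0003] tilt [ 0.0041  0.0022 -0.    ] F [-1.92  3.12  9.34] w 0.0398 q [-0.09  0.38 -0.29  0.   -0.9  -1.09]
```

{"api": "jog_arm", "payload": {
  "moves": [
    [0,0,0,0,0,0.0014,139],
    [0,0,0.1,0,0,0.0014,139],
    [0,0,0.1,0,0,0.0014,139],
    [0,0,0.1,0,0,0.0014,139],
    [0,0,0.1,0,0,0.0014,139],
    [0,0,0.1,0,0,0.0014,139],
    [0,0,0.1,0,0,0.0014,139],
    [0,0,0,0,0,0.0012,139]
  ]
}}

```text
time: 5.65
tool_pos: [0.5695, -0.2456, 0.0943]
tool_rot: [3.131, -0.001, 1.334]
ft_force: [-3.9, 2.7, 10.7]
gripper_width: 0.0398
```

```bash
python3 -c "
from h import *
delta([.5684,-.2468,.094])
im=optics.camera('scene');cv2.imwrite('pics/s3.png',cv2.resize(im[150:310,140:340,::-1],None,fx=4,fy=3.75,interpolation=cv2.INTER_CUBIC))"
```

```text
t 5.65 pos [ 0.5695 -0.2456  0.0943] rot [ 3.1306e+00 -7.0000e-04  1.3338e+00] d_tool [-0.0014 -0.0008  0.0003] tilt [ 0.011  -0.0007  0.    ] F [-3.89  2.7  10.67] w 0.0398 q [-0.09  0.38 -0.29  0.   -0.89 -1.72]
```

View pics/s3.png

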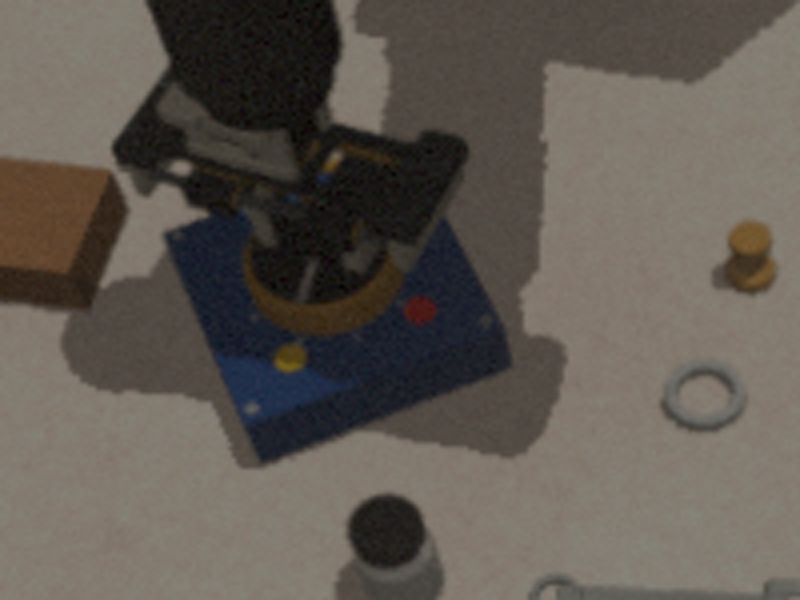

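The dial followed, and its pointer, at about (307,278) in the crop, now aims nearly at yellow (290,358). I'll add the remaining few degrees and lift off.

{"api": "jog_arm", "payload": {
  "moves": [
    [0,0,0.06,0,0,0.001,139],
    [0,0,0,0,0,0,139],
    [0,0,0,0,0,-0.002,139],
    [0,0,0,0,0,-0.005,139],
    [0,0,0,0,0,-0.02,139],
    [0,0,0,0,0,-0.03,255],
    [0,0,0,0,0,-0.03,255],
    [0,0,0,0,0,-0.02,255]
  ]
}}

```text
time: 6.5
tool_pos: [0.5658, -0.2456, 0.2011]
tool_rot: [3.139, -0.0, 1.277]
ft_force: [-0.5, -0.9, 0.0]
gripper_width: 0.0213
```

```bash
python3 -c "
from h import *
delta([.4892,.2711,.14])
im=optics.camera('scene');cv2.imwrite('pics/s4.png',cv2.resize(im[150:310,140:340,::-1],None,fx=4,fy=3.75,interpolation=cv2.INTER_CUBIC))"
```

```text
t 6.5 pos [ 0.5658 -0.2456  0.2011] rot [ 3.1386e+00 -5.0000e-04  1.2768e+00] d_tool [ 0.4723 -0.2232  0.0607] tilt [ 0.003  -0.0005  0.    ] F [-0.46 -0.86  0.02] w 0.0213 q [-0.09  0.28 -0.16  0.   -1.13 -1.77]
```

View pics/s4.png

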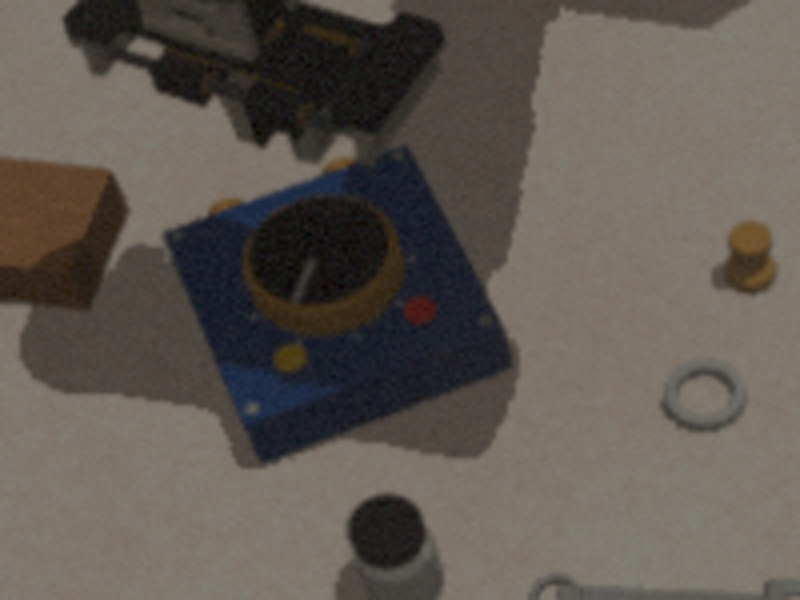

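The gripper is clear and the pointer, from (313,262) to (298,298), aims at yellow. On to the start button.

{"api": "jog_arm", "payload": {
  "moves": [
    [0.003,0,0,0.042,-0.02,0,255],
    [0,0,0,0.042,-0.02,0,255],
    [0,0,0,0.042,-0.02,0,255],
    [0,0,0,0.042,-0.02,0,255],
    [0,0,0,0.042,-0.02,0,255],
    [0,0,0,0.042,-0.02,0,255],
    [0,0,0,0.042,-0.02,0,255],
    [0,0,0,0.042,-0.02,0,255]
  ]
}}

```text
time: 7.35
tool_pos: [0.511, 0.1284, 0.2058]
tool_rot: [3.132, -0.002, 1.272]
ft_force: [1.4, 0.6, -0.4]
gripper_width: 0.0006
```

```bash
python3 -c "
from h import *
delta([.4892,.2711,.10])"
```

```text
t 7.35 pos [0.511  0.1284 0.2058] rot [ 3.1320e+00 -1.7000e-03  1.2716e+00] d_tool [ 0.1298 -0.064   0.1054] tilt [ 0.0096 -0.0017  0.    ] F [ 1.35  0.63 -0.42] w 0.0006 q [ 0.62  0.12 -0.35  0.01 -1.09 -2.5 ]
```

{"api": "jog_arm", "payload": {
  "moves": [
    [0.009,0,-0.14,0,0,0,255],
    [0,0,-0.14,0,0,0,255],
    [0,0,-0.14,0,0,0,255],
    [0,0,-0.14,0,0,0,255],
    [0,0,-0.14,0,0,0,255],
    [0,0,-0.14,0,0,0,255],
    [0,0,0,0,0,0,255],
    [0,0,0,0,0,0,255]
  ]
}}

```text
time: 8.15
tool_pos: [0.5096, 0.1361, 0.2059]
tool_rot: [3.14, -0.001, 2.151]
ft_force: [-0.1, 0.0, 0.1]
gripper_width: 0.0006
```

```bash
python3 -c "
from h import *
delta([.4892,.2711,.10])"
```

```text
t 8.15 pos [0.5096 0.1361 0.2059] rot [ 3.1398e+00 -1.1000e-03  2.1510e+00] d_tool [0.1239 0.0568 0.1061] tilt [ 0.0018 -0.0011  0.    ] F [-0.11  0.02  0.13] w 0.0006 q [ 0.63  0.13 -0.34 -0.   -1.1  -1.62]
```

{"api": "jog_arm", "payload": {
  "moves": [
    [0,0,0,0.035,0.016,0.01,255],
    [0,0,0,0.035,0.016,0.02,255],
    [0,0,0,0.03,0.014,0.02,255],
    [0,0,0,0.02,0.009,0.02,255],
    [0,0,0,0.01,0.004,0.02,255],
    [0,0,0,0,0,0.01,255],
    [0,0,0,0,0,0,255],
    [0,0,0,0,0,0,255]
  ]
}}

```text
time: 8.95
tool_pos: [0.4898, 0.2823, 0.1046]
tool_rot: [3.136, -0.001, 2.122]
ft_force: [0.2, -0.2, 0.6]
gripper_width: 0.0006
```

```bash
python3 -c "
from h import *
delta([.4892,.2711,.075])
im=optics.camera('scene');cv2.imwrite('pics/s5.png',cv2.resize(im[150:270,350:500,::-1],None,fx=5,fy=5,interpolation=cv2.INTER_CUBIC))
im=optics.camera('top');cv2.imwrite('pics/t5.png',cv2.resize(im[200:320,200:460,::-1],None,fx=3,fy=3,interpolation=cv2.INTER_CUBIC))"
```

```text
t 8.95 pos [0.4898 0.2823 0.1046] rot [ 3.1357e+00 -5.0000e-04  2.1222e+00] d_tool [-0.0092 -0.0065  0.0296] tilt [ 0.0059 -0.0005  0.    ] F [ 0.16 -0.23  0.55] w 0.0006 q [ 0.87  0.29 -0.4   0.   -0.88 -1.89]
```

View pics/s5.png

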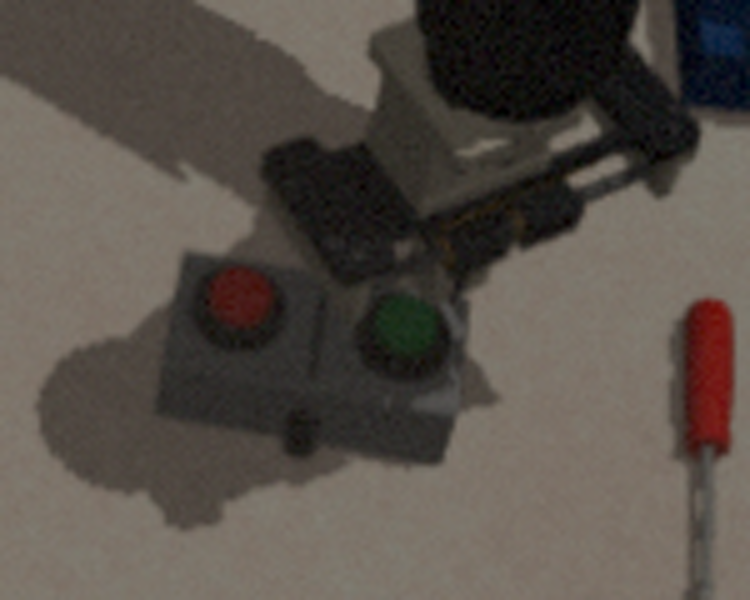

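View pics/t5.png

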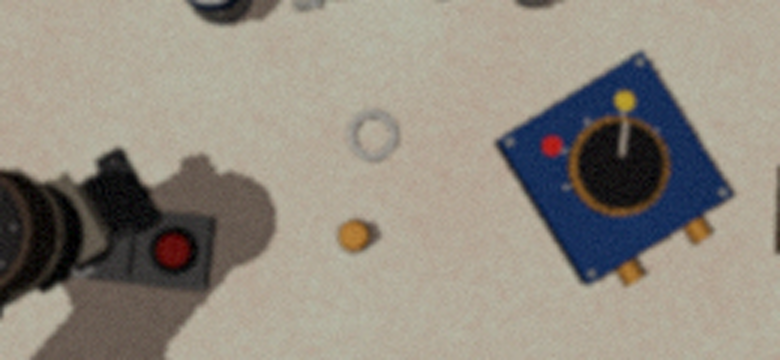

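The top view confirms the pointer at (625,135) aligned with yellow (624,100). The gripper is about 11 mm past the green button, so I'll correct that and descend.

{"api": "jog_arm", "payload": {
  "moves": [
    [0.005,0,0,-0.009,-0.006,0,255],
    [0,0,0,0,0,0.006,255],
    [0,0,0,0,0,0.006,255],
    [0,0,0,0,0,0.006,255],
    [0,0,0,0,0,0.003,255],
    [0,0,0,0,0,0,255],
    [0,0,0,0,0,0,255],
    [0,0,0,0,0,0,255]
  ]
}}

```text
time: 9.85
tool_pos: [0.4909, 0.2698, 0.0846]
tool_rot: [3.136, -0.002, 2.119]
ft_force: [-0.1, -0.3, -0.2]
gripper_width: 0.0005
```

```bash
python3 -c "
from h import *
delta([.4892,.2711,.072])
im=optics.camera('scene');cv2.imwrite('pics/s6.png',cv2.resize(im[150:270,350:500,::-1],None,fx=5,fy=5,interpolation=cv2.INTER_CUBIC))"
```

```text
t 9.85 pos [0.4909 0.2698 0.0846] rot [ 3.1365e+00 -1.8000e-03  2.1191e+00] d_tool [ 0.002  -0.0009  0.0126] tilt [ 0.0051 -0.0018  0.    ] F [-0.05 -0.3  -0.2 ] w 0.0005 q [ 0.85  0.3  -0.43 -0.   -0.83 -1.87]
```

View pics/s6.png

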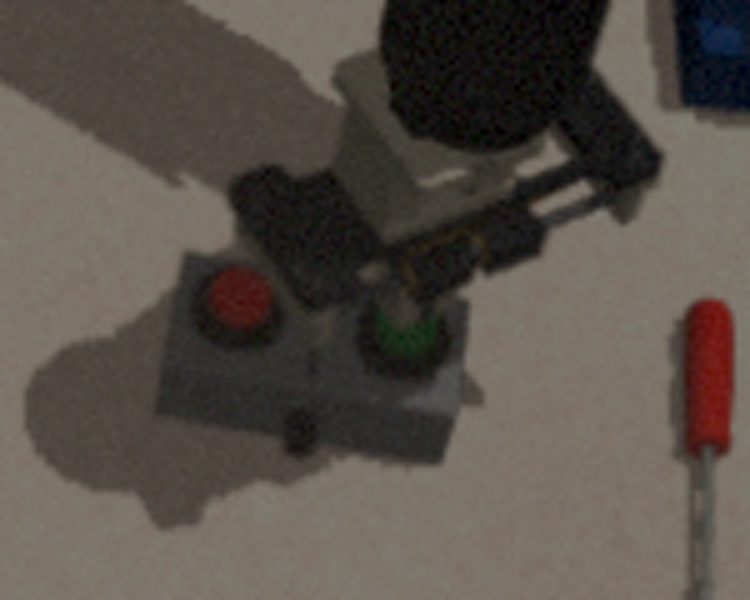

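{"api": "jog_arm", "payload": {
  "moves": [
    [0.005,0,0,0.002,-0.001,0.003,255],
    [0,0,0,0,0,0.003,255],
    [0,0,0,0,0,0.003,255],
    [0,0,0,0,0,0.002,255],
    [0,0,0,0,0,0.002,255],
    [0,0,0,0,0,0.002,255],
    [0,0,0,0,0,0.002,255],
    [0,0,0,0,0,0.0015,255]
  ]
}}

```text
time: 10.7
tool_pos: [0.4893, 0.2718, 0.066]
tool_rot: [3.14, -0.002, 2.12]
ft_force: [-7.4, -1.2, 18.7]
gripper_width: 0.0004
```

```bash
python3 -c "
from h import *
delta([.4892,.2711,.066])"
```

```text
t 10.7 pos [0.4893 0.2718 0.066 ] rot [ 3.1403e+00 -1.9000e-03  2.1201e+00] d_tool [-0.0005 -0.0004  0.    ] tilt [ 0.0013 -0.0019  0.    ] F [-7.36 -1.17 18.68] w 0.0004 q [ 0.86  0.33 -0.45 -0.   -0.8  -1.88]
```

At z = 0.066 the wrist reads 19 N, well above the 5 N spring, so the button is on its stop. I'll press once more briefly, then release.

{"api": "jog_arm", "payload": {
  "moves": [
    [0,0,0,0,0,0.002,255],
    [0,0,0,0,0,0.002,255],
    [0,0,0,0,0,-0.002,255],
    [0,0,0,0,0,-0.006,255],
    [0,0,0,0,0,-0.015,255],
    [0,0,0,0,0,-0.03,255],
    [0,0,0,0,0,-0.04,255],
    [0,0,0,0,0,-0.04,255]
  ]
}}

```text
time: 11.5
tool_pos: [0.4864, 0.269, 0.1981]
tool_rot: [-3.133, 0.001, 2.121]
ft_force: [0.8, 0.3, -0.3]
gripper_width: 0.0006
```

{"api": "jog_arm", "payload": {
  "moves": [
    [0,0,0,-0.03,-0.03,-0.01,255],
    [0,0,0,-0.03,-0.03,0,255],
    [0,0,0,-0.03,-0.03,0,255],
    [0,0,0,-0.02,-0.02,0,255],
    [0,0,0,0,0,0,255],
    [0,0,0,0,0,0,255],
    [0,0,0,0,0,0,255],
    [0,0,0,0,0,0,255]
  ]
}}

```text
time: 12.3
tool_pos: [0.4522, 0.1163, 0.2158]
tool_rot: [3.137, -0.001, 2.122]
ft_force: [0.0, 0.4, 0.3]
gripper_width: 0.0001
```

```bash
python3 - <<'E'
from h import *
delta([.4892,.2711,.066])
s=optics.camera('scene');cv2.imwrite('pics/s7.png',s[:,:,::-1])
t=optics.camera('top');cv2.imwrite('pics/t7.png',cv2.resize(t[170:310,200:480,::-1],None,fx=2.8,fy=2.8,interpolation=cv2.INTER_CUBIC))
i=s[:,:,::-1].astype(int);g=(i[...,1]>i[...,2]*1.4+8)&(i[...,1]>i[...,0]*1.25+5)
print(cen(g,(418,202,444,228)))
E
```

```text
t 12.3 pos [0.4522 0.1163 0.2158] rot [ 3.1366e+00 -7.0000e-04  2.1224e+00] d_tool [0.1123 0.1119 0.1504] tilt [ 0.005  -0.0007  0.    ] F [0.02 0.37 0.25] w 0.0001 q [ 0.67  0.01 -0.45 -0.   -1.1  -1.69]
(array([431.21978022, 213.98901099]), array([426, 209,  12,  11,  91], dtype=int32))
```

View pics/s7.png

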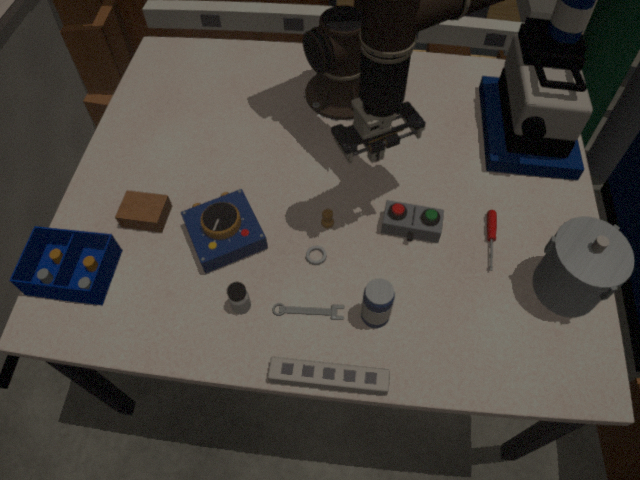

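View pics/t7.png

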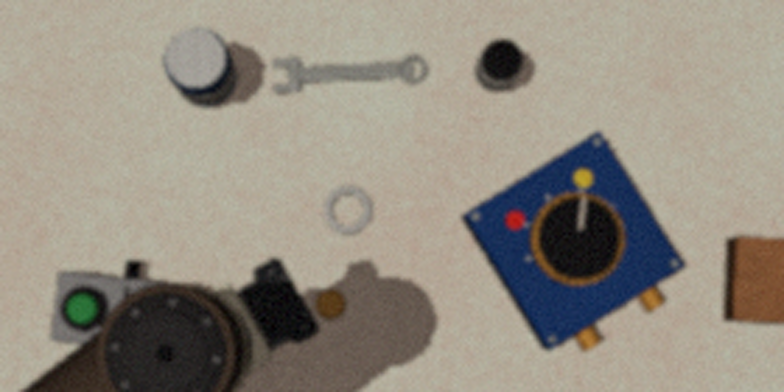

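The pointer, at (582,210) in the top crop, lies in line with yellow (583,178). In the scene view the green button is back at its starting pixel, (431,214), and the loose things are where they were. I'm handing the job in.

```bash
python3 -c "
from cell import order
print(order.sign_off())"
```

```text
the job is handed in; nothing more can be done
None
```

The dial is one click clockwise, resting at the yellow marker, and the green start button was then pushed fully in and sprang back. I handed the job in at about 12.4 s; the sign-off gives no verdict.

- **Dial:** I laid both fingertips on the top face at about 10 N and turned the tool clockwise by about 39° in all. After lift-off, both cameras showed the pointer in line with yellow. It never moved towards red.
- **Start button:** I pressed it with the shut fingertips. The tip reached z = 0.066 m with 19 N on the wrist, well above the 5 N spring, so it was on its stop. I pushed slightly harder for two more rows and did not read the force there. Afterwards the button was back at its starting pixel, (431, 214).
- **Last checks:** The arm was clear of everything and the wrist force was near zero. The loose things looked unmoved, and the fingers never came near the red stop button. I judged these from the pictures only; no joint readings for the dial or buttons were available. No check failed or disagreed.

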